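# Take the lens off the inspection camera

### The job

Take the lens off the inspection camera: press the red release button fully down, turn the lens anticlockwise (seen from above) by feel until it comes up against its stop, without forcing it, and lift it straight off. Then set it down gently in the blue tray, standing upright on its mount end, and let go of it, leaving the other things on the bench alone.

Things in the scene. Friction and masses are not known exactly. Their poses are not given: they have to be found in the camera images.
- camera: Grey inspection camera lying on its back, bolted to the bench; base plate 116 x 176 mm, housing 92 x 160 mm, top 45 mm above the bench. Origin: on the bench under the lens axis; z up; the red release button is 85 mm from the lens axis along +y, the cable sockets are at -y. On top a steel bayonet ring, 68 mm across and 13 mm high, carries the lens.
- release_button (a joint): Travel of the red button, 0 m = up (as it starts), 0.006 m = fully down. Round cap of 20 mm diameter; it is pressed straight down, moves at about 3 N, meets a hard end and stays where it was pushed. While it is up a pin locks the lens; the pin is clear from 0.0045 m on.
- button_top (a point): Centre of the top of the red button's cap; 68 mm above the bench when up, moving with the button. The lens's top (110 mm above the bench) is the highest thing near it.
- lens: Black lens, 0.2 to 0.45 kg. Origin: on its axis in the seating face of its aluminium flange (68 x 5 mm, red mark at +y), 58 mm above the bench when mounted; z up. Above: collar, 56 mm wide, up to 15 mm; grip with two flats facing +y and -y, 42 mm apart, 28 mm wide, 15 to 49 mm up; top 52 mm. Below: spigot to -10.5 mm, two hidden lugs. Locked, it is within 5 degrees of the camera's yaw.
- lens_grip (a point): On the lens axis between the grip flats, 36 mm above the lens's origin: close the fingers here along the lens's y, so that it cannot slip when turned.
- tray: Empty low open tray of blue board, 136 x 152 mm outside, 50 mm high, walls and floor 2 mm, standing loose on the bench. Origin: centre of its underside. The lens stands in it on its spigot, its origin then 12.5 mm above the tray's.
- motor_stator: Bystander: round wound stator, 75 mm diameter, 42 mm high; origin at the centre of its underside.
- tall_plug: Bystander: white round plug, 42 mm diameter, 48 mm high; origin at the centre of its underside.
- ball_race: Bystander: ball bearing, 75 mm diameter, 15 mm high; origin at the centre of its underside.
- tape_roll: Bystander: roll of black tape, 58 mm diameter, 19 mm high; origin at the centre of its underside.
- mount_seat (a point): Centre of the ring's upper face, 58 mm above the bench: the lens's seat. Unlocked, the lens turns anticlockwise; after 45 to 85 degrees (differs each time, invisible) its lugs meet a rigid stop. There, and up to 4 degrees before, it lifts out; free after 12 mm. Over 35 N on a lug (1.3 Nm of twist at the stop, or pulling too early) does damage; 0.2 Nm more twisting moment shows the stop.
Mind the look-alikes: they are no part of the job. Several things have the shape of the lens; the one meant has the colours described above.

How it is judged:
On the way, in this order (a step that is already met when the one before it is completed fails the run):
1. the release button is pressed down, the lens still locked in place (value of joint release_button above 0.0045 m and angle between the x axis of lens and the x axis of camera, either way round below 0.25 rad), for 0.1 s.
2. the lens is turned by more than 35 degrees while seated in the mount (angle between the x axis of lens and the x axis of camera, either way round above 0.61 rad and distance between lens and mount_seat below 0.004 m), for 0.1 s.
At the end, for the whole second after the job is handed in: The lens stands upright (within 6 degrees) on the floor of the blue tray, inside its walls, at rest and released; the tray stands flat on the bench; the release button is still down (x of lens in the frame of tray between -0.055 and 0.055 m and y of lens in the frame of tray between -0.06 and 0.06 m and z of lens in the frame of tray below 0.017 m and angle between each of lens, tray's own z axis and vertical below 0.1 rad and height (world z) of tray below 0.01 m and value of joint release_button above 0.0045 m and linear speed of lens below 0.02 m/s); the robot touches nothing.
It fails at once if the lens is forced in its bayonet (more than 35 N on one of its two lugs, lens_c0 and lens_c1) (contact force between any of lens_c0, lens_c1 and camera above 35 N).
It fails at once if the lens is forced against its lock pin or rammed into the mount (more than 80 N between lens and camera) (contact force between lens and camera above 80 N).
It fails at once if the lens is dropped or pushed hard into the tray (more than 40 N) (contact force between lens and tray above 40 N).
It fails at once if a bystander is shifted by more than 25 mm (distance of any of motor_stator, tall_plug, ball_race, tape_roll from where it was at the start of the episode above 0.025 m).
It also fails if it takes over 70 s, if anything falls off the work surface, if the arm or the gripper's body presses on something with over 40 N, if the wrist force passes 120 N, or if a joint passes its speed limit or range.

### The arm

A 6-joint arm with a two-finger parallel gripper is mounted at the origin on a cart in front of the work surface, level with it; the furniture and walls round the work are solid. World frame = base frame: x ahead of the robot, y to its left, z up, the work surface at z = 0. Lengths are in m, angles in rad, forces in N, time in s.
With the tool pointing down it reaches from about 0.35 to 0.875 m from the base axis. Payload 15.5 kg.
Tool frame: the origin (TCP) lies between the finger pads; the fingertips stand env.tcp_to_tips ahead of it and the grasp point (between the pads) lies 2 mm behind it (env.tcp_to_tips is the distance from the TCP to the fingertips, in m); z points along the fingers, y is the line along which they close (so a half turn about z gives the same grasp; the last joint's range is limited). The gripper opens to 85 mm and grips with 20 to 120 N. Pads are 22 mm wide; open, the fingers measure 114 mm over their backs; the gripper's body (76 mm by 85 mm) begins 54 mm behind the grasp point. The pads swing forward as they close: fully open they stand 13 mm farther back than shut.
Start: joints at [1.232, 0.494, 1.345, -0, 1.302, -0.096], TCP at [0.15, 0.607, 0.248] pointing down, gripper open.
Joint ranges: [-2.91, 2.91], [-0.82, 2.16], [0.22, 2.67], [-1.22, 4.37], [0.12, 2.79], [-3.08, 3.08]. Speed limits (rad/s): [1.89, 1.89, 2.57, 3.01, 3.01, 3.01].

### API

Orientations are given as a rotation vector (axis times angle).
In Python, from bench import status, imaging, ticket, env gives the robot as it stands.
- The arm moves only by the tool arm_command, never from a script. Its argument "commands" is a list of rows, each an object with "hand": the finger opening in cm, from 0 to 8.54; "translation": the shift along the world's x, y, z in cm, a list of three; "roll": the turn about the world's z in degrees. In form: [{"hand": hand, "translation": [x, y, z], "roll": roll}, ...]. A call has 1 to 12 rows; each row is the pose to reach, as a shift and turn from the pose commanded when the call began; what a row does not reach only later rows make up. A row lasts 1/12 s, in which the tool goes at most 41.7 mm and 7.16 degrees, less where a joint would pass 70% of its speed; a pose out of reach is approached as far as the arm can. A call with a gripper value outside its range is refused whole. The fingers move at their own pace and stop on an object; "force" is the grip in N (left out, the last holds). Time passes only in rows, so rows that repeat a pose let the fingers close. It gives the time, the measured TCP pose, the force, the opening and the grip force at its end, in the units of the state.
- status.get_state(): the state, without advancing time (a new reading comes with each control period).
- imaging.snapshot(name): name is "scene" or "top"; returns the picture (480x640x3 uint8, red, green, blue); there is no depth.
- imaging.calibration(name): a dict with "fx", "fy", "cx", "cy" (pixels), "cam_to_world" (4x4, takes a point from camera to world coordinates). Camera axes: x right, y up, looking along -z (the intrinsics and any distortion apply to the point x, -y, -z); pixel columns grow to the right and rows downward; lengths in m; the calibration is good to about 2 mm. A picture is of the moment at which its call begins. calibration takes no time and is no camera call.
- ticket.close_job(): hands the job in; it is judged then, once.
The state is a dict: "clock": time; "q": joint angles; "joint_vel": joint speeds; "joint_efforts": joint torques, N m; "position": TCP position; "ee_rot": TCP orientation; "wrist_force": force on the tool from outside, world axes, zero at the start; "ft_torque": the same for the moment, N m; "opening": opening from 0.0 (shut) to 1.0 (fully open); "finger_force": force on a finger pad.
Only numpy, scipy, OpenCV 4.12 (cv2) and the standard library are available. Lean on these libraries where they do the work, as an engineer would, in place of code of your own. Each camera call takes 0.05 s, during which the arm holds its last target. There are 200 camera calls.

## Working session

There is one attempt and no reset: what is moved stays moved. The work goes in short steps, Python scripts to look and compute and a tool call to move; the robot and the scene stay as the last step left them, time stands still between calls to the robot, and variables do not carry over. Pictures are saved under pics/ and viewed, at most 10 in all, crops included, and the job is handed in when it is done.

Besides the shell and the picture viewer there is one more tool, called after "Call:" by a JSON object that holds its "method" and its "body". arm_command: Moves the arm, as the interface text tells. Its arguments: {"type":"object","properties":{"commands":{"type":"array","items":{"type":"object","properties":{"hand":{"type":"number"},"translation":{"type":"array","items":{"type":"number"}},"roll":{"type":"number"}}}},"force":{"type":"number"}},"required":["commands"]}

```bash
mkdir -p pics; ls; python3 - <<'E'
from bench import status, imaging, env
import cv2
for n in("scene","top"):
    cv2.imwrite(f"pics/{n}0.png",imaging.snapshot(n)[:,:,::-1]); c=imaging.calibration(n); print(n,c)
s=status.get_state(); print(s, env.tcp_to_tips)
E
```

```text
pics
scene {'fx': 606.4045283672657, 'fy': 606.4045283672657, 'cx': 315.31884007237375, 'cy': 245.84821300845428, 'cam_to_world': array([[ 0.55596896,  0.60537129, -0.56958241, -0.23706531],
       [-0.83110039,  0.41563621, -0.36948435, -0.52559473],
       [ 0.01306386,  0.67880199,  0.73420515,  1.11541218],
       [ 0.        ,  0.        ,  0.        ,  1.        ]])}
top {'fx': 488.7500071315217, 'fy': 488.7500071315217, 'cx': 322.12453915533615, 'cy': 234.51751252465402, 'cam_to_world': array([[-1.41506829e-02,  9.91247905e-01, -1.31252996e-01,
         4.05980934e-01],
       [-9.99899855e-01, -1.40541867e-02,  1.66154362e-03,
         3.93974723e-04],
       [-1.97652487e-04,  1.31263364e-01,  9.91347512e-01,
         1.22730042e+00],
       [ 0.00000000e+00,  0.00000000e+00,  0.00000000e+00,
         1.00000000e+00]])}
{'clock': 0.1, 'q': array([ 1.23247210e+00,  4.94128842e-01,  1.34607019e+00,  1.16693967e-05,
        1.30254856e+00, -9.55158750e-02]), 'joint_vel': array([ 0.00058099, -0.00276497, -0.00249185,  0.00081964, -0.00123193,
        0.00027084]), 'joint_efforts': array([ 2.29793935e-03, -8.83580375e+01, -3.84562719e+01, -2.95528171e-04,
        5.26498814e-03,  3.21420475e-05]), 'position': array([0.15016435, 0.60636134, 0.2477547 ]), 'ee_rot': array([-3.80439578e-01, -3.11821042e+00,  1.76770047e-03]), 'wrist_force': array([0.05429838, 0.83291384, 0.31089068]), 'ft_torque': array([ 0.02096035,  0.00380995, -0.054149  ]), 'finger_force': 0.0, 'opening': 0.9990001227158698} 0.017
```

View pics/top0.png

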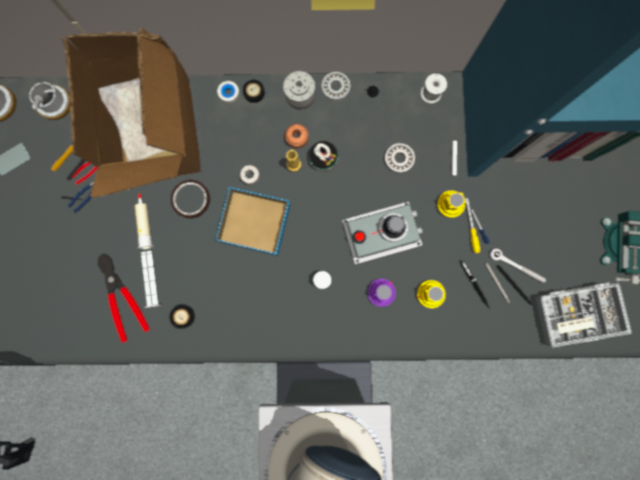

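View pics/scene0.png

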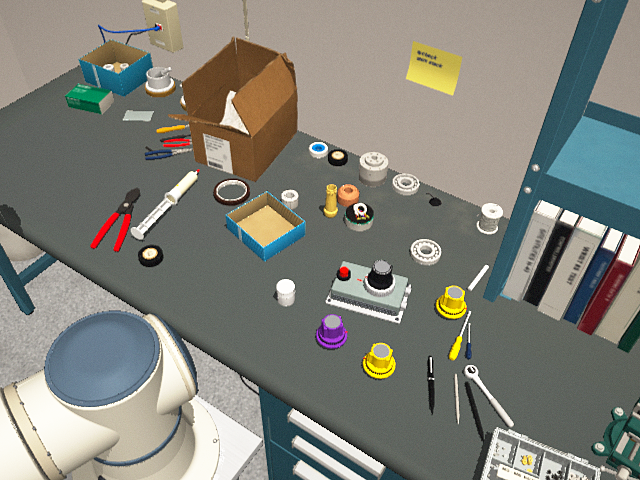

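The top view shows the camera around (385,232), with the button at (360,237) and the lens at (394,226). The tray is at (253,221) and the white plug at (321,280). The black lens is the one mounted; the yellow and purple ones are look-alikes. Next I'll enlarge crops of these.

```bash
python3 - <<'E'
import cv2,numpy as np
t=cv2.imread("pics/top0.png");s=cv2.imread("pics/scene0.png")
a=cv2.resize(t[190:275,335:435],None,fx=8,fy=8,interpolation=cv2.INTER_CUBIC)[:600]
# 75 rows
a=cv2.resize(t[195:270,335:435],None,fx=8,fy=8,interpolation=cv2.INTER_CUBIC)
b=cv2.resize(t[180:260,200:300],None,fx=5,fy=5,interpolation=cv2.INTER_CUBIC)
c=cv2.resize(s[250:330,315:415],None,fx=8,fy=7.5,interpolation=cv2.INTER_CUBIC)
cv2.imwrite("pics/a.png",a);cv2.imwrite("pics/c.png",c)
# tray: blue mask quads
h=cv2.cvtColor(t,cv2.COLOR_BGR2HSV)
m=cv2.inRange(h,(95,100,60),(115,255,255));m2=np.zeros_like(m);m2[180:262,205:300]=m[180:262,205:300]
print(cv2.minAreaRect(cv2.findNonZero(m2)), cv2.boxPoints(cv2.minAreaRect(cv2.findNonZero(m2))))
E
```

```text
((252.47747802734375, 220.49462890625), (64.80741882324219, 56.14481735229492), 13.392498016357422) [[214.45279 240.29828]
 [227.45709 185.68024]
 [290.50217 200.69098]
 [277.49786 255.30902]]
```

View pics/a.png

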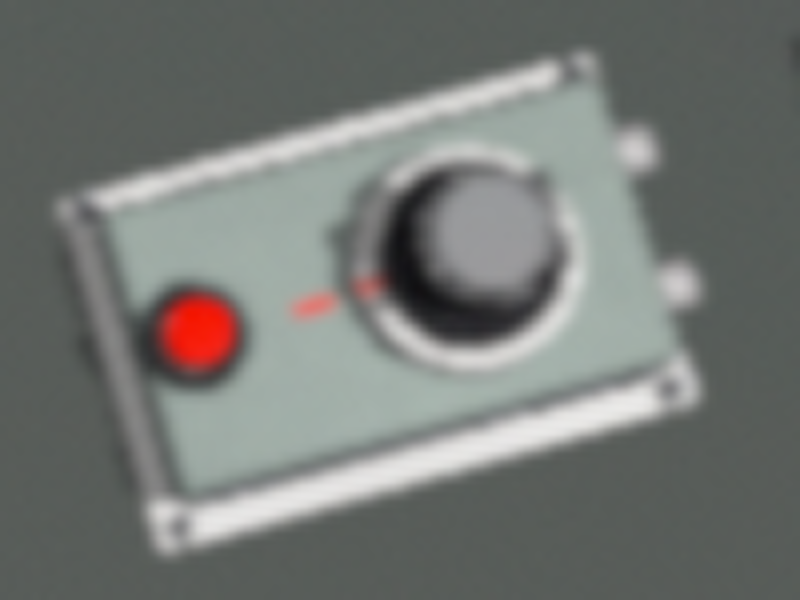

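View pics/c.png

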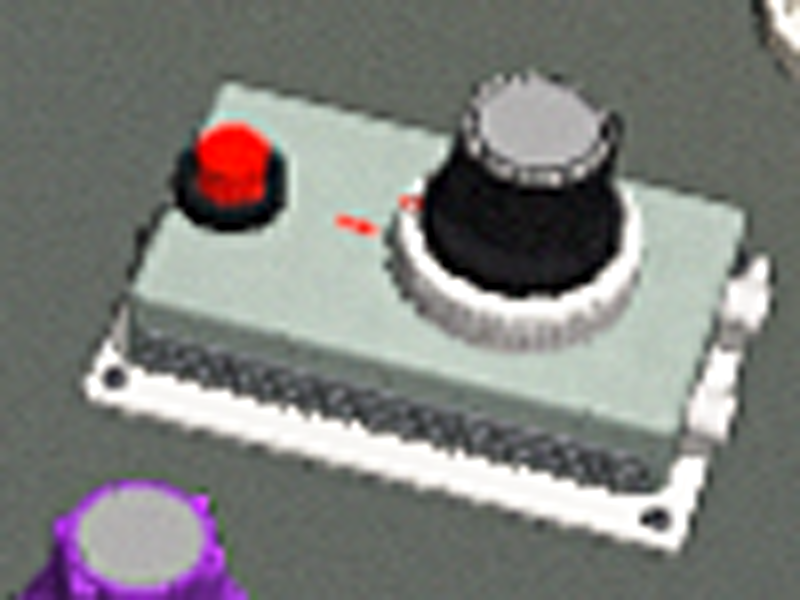

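Crop readings, in crop pixels: top view has the button at (199,330), flange centre (466,256) and lens top (492,235). Scene view has the button top at about (235,147) and lens top at (542,128). The lens mark lines up with the camera mark, so the lens is locked. No other objects sit between them.

```bash
cat > h.py <<'E'
import numpy as np
from bench import imaging
def p2w(n,u,v,z):
    c=imaging.calibration(n);T=c["cam_to_world"]
    d=T[:3,:3]@np.array([(u-c["cx"])/c["fx"],-(v-c["cy"])/c["fy"],-1.]);o=T[:3,3]
    return (o+d*(z-o[2])/d[2]).round(4)
E
python3 - <<'E'
from h import *
A=lambda x,y:(334.56+x/8,194.56+y/8)
C=lambda x,y:(314.56+x/8,249.56+y/7.5)
b=p2w("top",*A(199,330),.068);b2=p2w("scene",*C(235,147),.068)
f=p2w("top",*A(466,256),.063);l=p2w("top",*A(492,235),.11);l2=p2w("scene",*C(542,128),.11)
print("button",b,b2,"flange",f,"top",l,l2)
for l_ in (f,l,l2): print(np.hypot(*(b-l_)[:2]),np.degrees(np.arctan2(*(b-l_)[[1,0]]))-90)
k=[p2w("top",*A(*p),.008) for p in((70,205),(590,60),(695,390),(165,545))]
print("plate",k,np.mean(k,0),[np.linalg.norm(k[i]-k[i-1]) for i in range(4)],[np.degrees(np.arctan2(*(k[i]-k[i-1])[[1,0]])) for i in range(4)])
t=[p2w("top",*p,.05) for p in((214.45,240.3),(227.46,185.68),(290.5,200.69),(277.5,255.3))]
print("tray",t,np.mean(t,0),[np.linalg.norm(t[i]-t[i-1]) for i in range(4)])
for p in((321,280),(381,293),(431,293)):print(p2w("top",*p,.048))
E
```

```text
button [ 0.5551 -0.0907  0.068 ] [ 0.5523 -0.0923  0.068 ] flange [ 0.577 -0.172  0.063] top [ 0.5762 -0.1728  0.11  ] [ 0.5745 -0.1753  0.11  ]
0.08419798097341762 15.076069974918738
0.08476803642883325 14.413291795763584
0.08679585243547068 12.915451689253288
plate [array([ 0.6032, -0.0557,  0.008 ]), array([ 0.6474, -0.2216,  0.008 ]), array([ 0.5416, -0.2506,  0.008 ]), array([ 0.4953, -0.0832,  0.008 ])] [ 0.571875 -0.152775  0.008   ] [np.float64(0.11134927031642365), np.float64(0.17168706998490013), np.float64(0.10970250680818557), np.float64(0.17368491586778625)] [np.float64(14.298322095302213), np.float64(-75.08148098234237), np.float64(-164.6715896458236), np.float64(105.46054126099739)]
tray [array([0.5514, 0.2598, 0.05  ]), array([0.6865, 0.2298, 0.05  ]), array([0.6466, 0.0748, 0.05  ]), array([0.5127, 0.107 , 0.05  ])] [0.5993  0.16785 0.05   ] [np.float64(0.15762464908763474), np.float64(0.1383907872656269), np.float64(0.16005314742297322), np.float64(0.13771728286602222)]
[0.4519 0.0027 0.048 ]
[ 0.4188 -0.1406  0.048 ]
[ 0.4171 -0.2604  0.048 ]
```

Camera yaw is about 15°, the lens is at (0.576,-0.173), the button at (0.554,-0.0915) and the tray centre at (0.599,0.168). Distances match the given sizes. I use the half-turned grasp with roll -151°, which leaves joint 6 room for the anticlockwise turn.

Call:
{"method": "arm_command", "body": {"commands": [{"hand": 0,"translation": [1,-1.7,0],"roll": -4},{"hand": 0,"translation": [2.8,-4.8,0],"roll": -11},{"hand": 0,"translation": [4.6,-7.9,0],"roll": -18},{"hand": 0,"translation": [6.4,-11,0],"roll": -25},{"hand": 0,"translation": [8.2,-14.1,0],"roll": -32},{"hand": 0,"translation": [10,-17.2,0],"roll": -39},{"hand": 0,"translation": [11.8,-20.3,0],"roll": -46},{"hand": 0,"translation": [13.6,-23.4,0],"roll": -53},{"hand": 0,"translation": [15.4,-26.5,0],"roll": -60},{"hand": 0,"translation": [17.2,-29.6,0],"roll": -67},{"hand": 0,"translation": [19,-32.7,0],"roll": -74},{"hand": 0,"translation": [20.8,-35.8,0],"roll": -81}], "force": 40}}

```text
clock: 1.1
position: [0.3586, 0.247, 0.2482]
ee_rot: [-2.321, -2.117, 0.0]
wrist_force: [1.3, 1.0, -0.3]
opening: -0.001
finger_force: 0.0
```

Call:
{"method": "arm_command", "body": {"commands": [{"hand": 0,"translation": [1.8,-3.1,0],"roll": -7},{"hand": 0,"translation": [3.6,-6.2,0],"roll": -14},{"hand": 0,"translation": [5.4,-9.3,-0.5],"roll": -21},{"hand": 0,"translation": [7.2,-12.4,-1.5],"roll": -28},{"hand": 0,"translation": [9,-15.5,-3],"roll": -35},{"hand": 0,"translation": [10.8,-18.6,-4.5],"roll": -42},{"hand": 0,"translation": [12.6,-21.7,-6],"roll": -49},{"hand": 0,"translation": [14.4,-24.8,-7.5],"roll": -56},{"hand": 0,"translation": [16.2,-27.9,-9],"roll": -62},{"hand": 0,"translation": [18,-31,-10.5],"roll": -67},{"hand": 0,"translation": [19.2,-33.3,-11.5],"roll": -70},{"hand": 0,"translation": [19.6,-34,-12],"roll": -70}]}}

```text
clock: 2.1
position: [0.5555, -0.0946, 0.1266]
ee_rot: [3.115, 0.403, -0.001]
wrist_force: [0.3, -0.3, -0.4]
opening: -0.001
finger_force: 0.0
```

Call:
{"method": "arm_command", "body": {"commands": [{"hand": 0,"translation": [-0.1,0.3,0],"roll": 0},{"hand": 0,"translation": [-0.1,0.3,-1],"roll": 0},{"hand": 0,"translation": [-0.1,0.3,-2.5],"roll": 0},{"hand": 0,"translation": [-0.1,0.3,-3.5],"roll": 0},{"hand": 0,"translation": [-0.1,0.3,-3.8],"roll": 0},{"hand": 0,"translation": [-0.1,0.3,-4.0],"roll": 0},{"hand": 0,"translation": [-0.1,0.3,-4.2],"roll": 0},{"hand": 0,"translation": [-0.1,0.3,-4.3],"roll": 0},{"hand": 0,"translation": [-0.1,0.3,-4.4],"roll": 0}]}}

```text
clock: 2.85
position: [0.5535, -0.0882, 0.0847]
ee_rot: [3.114, 0.413, 0.001]
wrist_force: [0.6, 1.1, 2.0]
opening: 0.001
finger_force: 1.4
```

Call:
{"method": "arm_command", "body": {"commands": [{"hand": 0,"translation": [0,0,-0.1],"roll": 0},{"hand": 0,"translation": [0,0,-0.2],"roll": 0},{"hand": 0,"translation": [0,0,-0.3],"roll": 0},{"hand": 0,"translation": [0,0,-0.4],"roll": 0},{"hand": 0,"translation": [0,0,-0.5],"roll": 0},{"hand": 0,"translation": [0,0,-0.5],"roll": 0}]}}

```text
clock: 3.35
position: [0.5534, -0.0884, 0.0792]
ee_rot: [3.114, 0.412, 0.0]
wrist_force: [0.5, 0.8, 1.4]
opening: 0.001
finger_force: 0.3
```

Call:
{"method": "arm_command", "body": {"commands": [{"hand": 0,"translation": [0,0,-0.1],"roll": 0},{"hand": 0,"translation": [0,0,-0.2],"roll": 0},{"hand": 0,"translation": [0,0,-0.2],"roll": 0}]}}

```text
clock: 3.6
position: [0.5535, -0.0881, 0.0783]
ee_rot: [3.114, 0.412, 0.001]
wrist_force: [-5.6, 4.7, 26.5]
opening: -0.001
finger_force: 13.2
```

Hard end felt at 26 N, so the button is fully down. Next I go to the lens with the hand open.

Call:
{"method": "arm_command", "body": {"commands": [{"hand": 0,"translation": [0,0,1],"roll": 0},{"hand": 0,"translation": [0,0,4],"roll": 0},{"hand": 8.5,"translation": [0,0,7.5],"roll": 0},{"hand": 8.5,"translation": [0.5,-2,8],"roll": 0},{"hand": 8.5,"translation": [1.3,-5,8],"roll": 0},{"hand": 8.5,"translation": [2,-7.6,8],"roll": 0},{"hand": 8.5,"translation": [2.2,-8.6,8],"roll": 0},{"hand": 8.5,"translation": [2.2,-8.6,8],"roll": 0},{"hand": 8.5,"translation": [2.2,-8.6,8],"roll": 0}]}}

```text
clock: 4.35
position: [0.5748, -0.1744, 0.1569]
ee_rot: [-3.114, -0.411, 0.001]
wrist_force: [0.2, 0.0, 0.8]
opening: 0.975
finger_force: 0.0
```

```bash
python3 - <<'E'
from bench import status, imaging
import cv2,numpy as np
t=imaging.snapshot("top")[:,:,::-1];s=imaging.snapshot("scene")[:,:,::-1]
a=cv2.resize(t[190:280,335:435],(400,600-240));c=cv2.resize(s[210:330,315:415],(400,480))
o=np.zeros((480,800,3),np.uint8);o[:360,:400]=a;o[:,400:]=c
cv2.imwrite("pics/d.png",o);S=status.get_state();print(S["position"],S["opening"],S["wrist_force"],S["ft_torque"],S["q"])
E
```

```text
[ 0.57474962 -0.17335202  0.15700905] 0.9959985102651443 [-0.716233    0.0644952   0.16890725] [ 0.02930076 -0.011242    0.01204501] [-3.92449805e-01  5.58824663e-01  1.51036013e+00  1.49682864e-04
  1.07349489e+00  9.14534123e-01]
```

View pics/d.png

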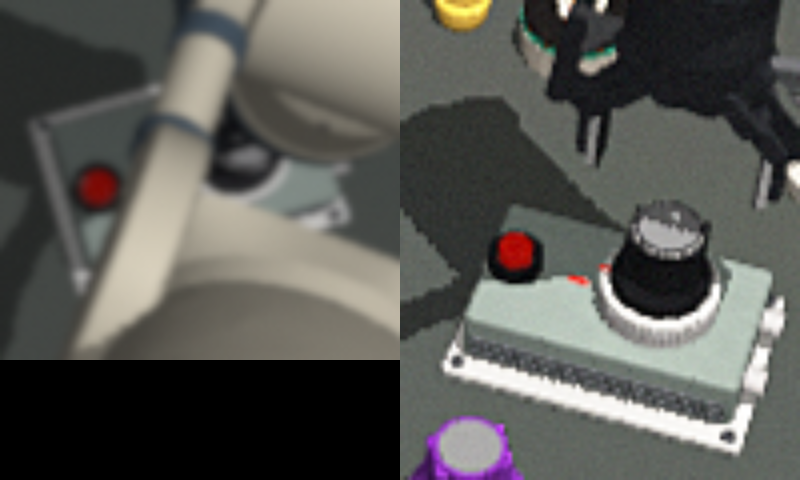

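The scene crop shows the button lower in its collar, with the open fingers straddling the lens. Now I descend.

Call:
{"method": "arm_command", "body": {"commands": [{"hand": 8.5,"translation": [0.1,0,-1],"roll": 0},{"hand": 8.5,"translation": [0.1,0,-3],"roll": 0},{"hand": 8.5,"translation": [0.1,0,-5],"roll": 0},{"hand": 8.5,"translation": [0.1,0,-6.3],"roll": 0},{"hand": 8.5,"translation": [0.1,0,-6.7],"roll": 0},{"hand": 5.5,"translation": [0.1,0,-6.7],"roll": 0},{"hand": 5,"translation": [0.1,0,-6.7],"roll": 0},{"hand": 4.6,"translation": [0.1,0,-6.7],"roll": 0},{"hand": 4.3,"translation": [0.1,0,-6.7],"roll": 0},{"hand": 4.2,"translation": [0.1,0,-6.7],"roll": 0},{"hand": 4.1,"translation": [0.1,0,-6.7],"roll": 0},{"hand": 4.0,"translation": [0.1,0,-6.7],"roll": 0}], "force": 20}}

```text
clock: 5.45
position: [0.5765, -0.1742, 0.091]
ee_rot: [3.114, 0.412, 0.002]
wrist_force: [-1.0, 3.9, 5.7]
opening: 0.488
finger_force: 19.5
```

```bash
cat > st.py <<'E'
from bench import status
S=status.get_state()
for k in("clock","position","ee_rot","opening","finger_force","wrist_force","ft_torque"):print(k,S[k] if not hasattr(S[k],'round') else S[k].__round__(4) if not hasattr(S[k],'shape') else S[k].round(4))
E
python3 st.py
```

```text
clock 5.45
position [ 0.5765 -0.1742  0.091 ]
ee_rot [3.1142e+00 4.1250e-01 1.5000e-03]
opening 0.4883875416157261
finger_force 19.511843025684357
wrist_force [-0.963   3.9464  5.6784]
ft_torque [0.6555 0.125  0.0239]
```

Call:
{"method": "arm_command", "body": {"commands": [{"hand": 3.5,"translation": [0,0,0],"roll": 0},{"hand": 3.5,"translation": [0,-0.05,0],"roll": 0},{"hand": 3.5,"translation": [0,-0.05,0],"roll": 0}], "force": 60}}

```text
clock: 5.7
position: [0.5765, -0.1744, 0.0912]
ee_rot: [-3.114, -0.412, -0.002]
wrist_force: [-1.3, 6.7, 9.9]
opening: 0.485
finger_force: 59.9
```

```bash
python3 st.py
```

```text
clock 5.7
position [ 0.5765 -0.1744  0.0912]
ee_rot [-3.1141e+00 -4.1220e-01 -1.6000e-03]
opening 0.48517671070162366
finger_force 59.92928624153137
wrist_force [-1.2523  6.747   9.9476]
ft_torque [ 1.1668  0.1964 -0.017 ]
```

Call:
{"method": "arm_command", "body": {"commands": [{"hand": 3.5,"translation": [0,0.05,0.05],"roll": 0},{"hand": 3.5,"translation": [0,0.1,0.1],"roll": 0},{"hand": 3.5,"translation": [0,0.1,0.1],"roll": 0}]}}

```text
clock: 5.95
position: [0.5762, -0.1738, 0.0914]
ee_rot: [3.114, 0.413, 0.0]
wrist_force: [0.8, -0.4, -3.9]
opening: 0.481
finger_force: 60.9
```

```bash
python3 st.py
```

```text
clock 5.95
position [ 0.5762 -0.1738  0.0914]
ee_rot [3.1142 0.4125 0.    ]
opening 0.48149499286104785
finger_force 60.93358755111694
wrist_force [ 0.7797 -0.4198 -3.8912]
ft_torque [-0.0505  0.0358  0.0174]
```

Call:
{"method": "arm_command", "body": {"commands": [{"hand": 3.5,"translation": [0,0,-0.02],"roll": 1},{"hand": 3.5,"translation": [0,0,-0.02],"roll": 2.5},{"hand": 3.5,"translation": [0,0,-0.02],"roll": 4},{"hand": 3.5,"translation": [0,0,-0.02],"roll": 6},{"hand": 3.5,"translation": [0,0,-0.02],"roll": 8}]}}

```text
clock: 6.37
position: [0.5764, -0.174, 0.0912]
ee_rot: [3.077, 0.633, 0.001]
wrist_force: [-0.4, 0.7, 0.8]
opening: 0.482
finger_force: 61.5
```

```bash
python3 st.py
```

```text
clock 6.3667
position [ 0.5764 -0.174   0.0912]
ee_rot [3.077e+00 6.326e-01 6.000e-04]
opening 0.48212772838133483
finger_force 61.45845651626587
wrist_force [-0.4213  0.7408  0.7953]
ft_torque [ 0.0593 -0.0314 -0.1199]
```

Call:
{"method": "arm_command", "body": {"commands": [{"hand": 3.5,"translation": [0,0,0],"roll": 3},{"hand": 3.5,"translation": [0,0,0],"roll": 6},{"hand": 3.5,"translation": [0,0,0],"roll": 9},{"hand": 3.5,"translation": [0,0,0],"roll": 12},{"hand": 3.5,"translation": [0,0,0],"roll": 15},{"hand": 3.5,"translation": [0,0,0],"roll": 18},{"hand": 3.5,"translation": [0,0,0],"roll": 21},{"hand": 3.5,"translation": [0,0,0],"roll": 24},{"hand": 3.5,"translation": [0,0,0],"roll": 27},{"hand": 3.5,"translation": [0,0,0],"roll": 30}]}}

```text
clock: 7.2
position: [0.5762, -0.1738, 0.0912]
ee_rot: [-2.808, -1.409, 0.0]
wrist_force: [-2.6, 1.2, 3.0]
opening: 0.479
finger_force: 61.6
```

```bash
python3 st.py
```

```text
clock 7.2
position [ 0.5762 -0.1738  0.0912]
ee_rot [-2.8079e+00 -1.4086e+00  1.0000e-04]
opening 0.47892407210146903
finger_force 61.56596660614014
wrist_force [-2.6247  1.2118  2.9909]
ft_torque [ 0.2672  0.251  -0.0702]
```

I'll lower the grip to 30 N so the grasp itself limits the twisting moment, then continue in small steps.

Call:
{"method": "arm_command", "body": {"commands": [{"hand": 3.5,"translation": [0,0,0],"roll": 0},{"hand": 3.5,"translation": [0,0,0],"roll": 1},{"hand": 3.5,"translation": [0,0,0],"roll": 2},{"hand": 3.5,"translation": [0,0,0],"roll": 3},{"hand": 3.5,"translation": [0,0,0],"roll": 4},{"hand": 3.5,"translation": [0,0,0],"roll": 5}], "force": 30}}

```text
clock: 7.7
position: [0.5761, -0.1738, 0.0912]
ee_rot: [-2.746, -1.526, 0.0]
wrist_force: [-3.4, 2.2, 5.0]
opening: 0.484
finger_force: 61.8
```

```bash
python3 st.py|grep -v -e clo -e posi
```

```text
ee_rot [-2.7458e+00 -1.5261e+00  1.0000e-04]
opening 0.48396643315075477
finger_force 61.82306528091431
wrist_force [-3.3553  2.1505  4.9869]
ft_torque [ 0.3697  0.4471 -0.1387]
```

Call:
{"method": "arm_command", "body": {"commands": [{"hand": 3.5,"translation": [0,0,0],"roll": 0.5},{"hand": 3.5,"translation": [0,0,0],"roll": 1},{"hand": 3.5,"translation": [0,0,0],"roll": 1.5},{"hand": 3.5,"translation": [0,0,0],"roll": 2}]}}

```text
clock: 8.03
position: [0.5761, -0.1738, 0.0912]
ee_rot: [-2.719, -1.573, 0.0]
wrist_force: [-3.3, 2.4, 6.0]
opening: 0.48
finger_force: 61.9
```

```bash
python3 st.py|grep -v -e clo -e posi
```

```text
ee_rot [-2.7190e+00 -1.5732e+00  2.0000e-04]
opening 0.47956978894223373
finger_force 61.858347058296204
wrist_force [-3.2945  2.4118  6.0429]
ft_torque [ 0.4093  0.4268 -0.1207]
```

Call:
{"method": "arm_command", "body": {"commands": [{"hand": 3.5,"translation": [0,0,0.03],"roll": 0.5},{"hand": 3.5,"translation": [0,0,0.03],"roll": 1},{"hand": 3.5,"translation": [0,0,0.03],"roll": 1.5},{"hand": 3.5,"translation": [0,0,0.03],"roll": 2}]}}

```text
clock: 8.37
position: [0.5761, -0.1738, 0.0912]
ee_rot: [-2.691, -1.621, 0.0]
wrist_force: [-1.9, 1.7, 1.0]
opening: 0.488
finger_force: 61.4
```

```bash
python3 st.py|grep -v -e clo -e posi
```

```text
ee_rot [-2.6907e+00 -1.6210e+00  5.0000e-04]
opening 0.4880454503418958
finger_force 61.37138485908508
wrist_force [-1.9174  1.7371  0.9628]
ft_torque [ 0.4131  0.4097 -0.0695]
```

Call:
{"method": "arm_command", "body": {"commands": [{"hand": 3.5,"translation": [0,0,0],"roll": 0.5},{"hand": 3.5,"translation": [0,0,0],"roll": 1},{"hand": 3.5,"translation": [0,0,0],"roll": 1.5},{"hand": 3.5,"translation": [0,0,0],"roll": 2},{"hand": 3.5,"translation": [0,0,0],"roll": 2.5}]}}

```text
clock: 8.78
position: [0.5761, -0.1738, 0.0913]
ee_rot: [-2.655, -1.679, 0.0]
wrist_force: [-3.3, 2.6, -1.0]
opening: 0.481
finger_force: 61.1
```

```bash
python3 st.py|grep -v -e clo -e posi
```

```text
ee_rot [-2.6546e+00 -1.6794e+00  4.0000e-04]
opening 0.48132517760115995
finger_force 61.14063799381256
wrist_force [-3.3202  2.6355 -0.9603]
ft_torque [ 0.441   0.621  -0.0821]
```

Call:
{"method": "arm_command", "body": {"commands": [{"hand": 3.5,"translation": [0,0,0],"roll": 0.5},{"hand": 3.5,"translation": [0,0,0],"roll": 1},{"hand": 3.5,"translation": [0,0,0],"roll": 1.5},{"hand": 3.5,"translation": [0,0,0],"roll": 2},{"hand": 3.5,"translation": [0,0,0],"roll": 2.5}]}}

```text
clock: 9.2
position: [0.5761, -0.1737, 0.0913]
ee_rot: [-2.617, -1.737, 0.0]
wrist_force: [-4.9, 2.2, -1.9]
opening: 0.477
finger_force: 61.0
```

```bash
python3 st.py|grep -v -e clo -e posi
```

```text
ee_rot [-2.6173e+00 -1.7369e+00  4.0000e-04]
opening 0.4769300958615771
finger_force 60.97465932369232
wrist_force [-4.8556  2.2085 -1.8674]
ft_torque [ 0.5623  0.8032 -0.0701]
```

Call:
{"method": "arm_command", "body": {"commands": [{"hand": 3.5,"translation": [-0.03,0.02,0],"roll": 0.5},{"hand": 3.5,"translation": [-0.06,0.03,0],"roll": 1},{"hand": 3.5,"translation": [-0.06,0.03,0],"roll": 1.5},{"hand": 3.5,"translation": [-0.06,0.03,0],"roll": 2},{"hand": 3.5,"translation": [-0.06,0.03,0],"roll": 2.5}]}}

```text
clock: 9.62
position: [0.5759, -0.1736, 0.0914]
ee_rot: [2.579, 1.794, 0.0]
wrist_force: [-1.0, 2.7, -3.2]
opening: 0.485
finger_force: 60.8
```

```bash
python3 st.py|grep -v -e clo -e posi
```

```text
ee_rot [2.5788e+00 1.7936e+00 5.0000e-04]
opening 0.48509732360757934
finger_force 60.77037334442139
wrist_force [-1.0138  2.6806 -3.1714]
ft_torque [ 0.4168  0.1842 -0.0666]
```

Call:
{"method": "arm_command", "body": {"commands": [{"hand": 3.5,"translation": [0,0,-0.02],"roll": 0.5},{"hand": 3.5,"translation": [0,0.02,-0.02],"roll": 1},{"hand": 3.5,"translation": [0,0.02,-0.02],"roll": 1.5},{"hand": 3.5,"translation": [0,0.02,-0.02],"roll": 2},{"hand": 3.5,"translation": [0,0.02,-0.02],"roll": 2.5}]}}

```text
clock: 10.03
position: [0.5758, -0.1735, 0.0913]
ee_rot: [2.539, 1.849, 0.0]
wrist_force: [-1.0, 1.0, -2.7]
opening: 0.481
finger_force: 60.8
```

```bash
python3 st.py|grep -v -e clo -e posi
```

```text
ee_rot [2.5390e+00 1.8495e+00 3.0000e-04]
opening 0.4812573786169418
finger_force 60.82561254501343
wrist_force [-0.9697  0.9607 -2.7065]
ft_torque [ 0.1183  0.0299 -0.0275]
```

Call:
{"method": "arm_command", "body": {"commands": [{"hand": 3.5,"translation": [0,0,-0.02],"roll": 0.5},{"hand": 3.5,"translation": [0,0,-0.02],"roll": 1},{"hand": 3.5,"translation": [0,0,-0.02],"roll": 1.5},{"hand": 3.5,"translation": [0,0,-0.02],"roll": 2},{"hand": 3.5,"translation": [0,0,-0.02],"roll": 2.5}]}}

```text
clock: 10.45
position: [0.5758, -0.1734, 0.0912]
ee_rot: [2.498, 1.904, 0.0]
wrist_force: [-0.7, 0.4, 4.2]
opening: 0.488
finger_force: 61.6
```

```bash
python3 st.py|grep -v -e clo -e posi
```

```text
ee_rot [2.4981e+00 1.9043e+00 4.0000e-04]
opening 0.4875090192113979
finger_force 61.607065200805664
wrist_force [-0.723   0.3603  4.2043]
ft_torque [ 0.117   0.1511 -0.1144]
```

Call:
{"method": "arm_command", "body": {"commands": [{"hand": 3.5,"translation": [0,0,0.01],"roll": 0.5},{"hand": 3.5,"translation": [0,0,0.01],"roll": 1},{"hand": 3.5,"translation": [0,0,0.01],"roll": 1.5},{"hand": 3.5,"translation": [0,0,0.01],"roll": 2},{"hand": 3.5,"translation": [0,0,0.01],"roll": 2.5}]}}

```text
clock: 10.87
position: [0.5758, -0.1734, 0.0912]
ee_rot: [2.456, 1.958, 0.0]
wrist_force: [-0.3, 0.1, 5.4]
opening: 0.483
finger_force: 61.8
```

```bash
python3 st.py|grep -v -e clo -e posi
```

```text
ee_rot [2.4560e+00 1.9584e+00 3.0000e-04]
opening 0.4832232493599114
finger_force 61.80702567100525
wrist_force [-0.3087  0.0954  5.4051]
ft_torque [ 0.1021  0.0703 -0.074 ]
```

Call:
{"method": "arm_command", "body": {"commands": [{"hand": 3.5,"translation": [0,0,0.02],"roll": 0.5},{"hand": 3.5,"translation": [0,0,0.02],"roll": 1},{"hand": 3.5,"translation": [0,0,0.02],"roll": 1.5},{"hand": 3.5,"translation": [0,0,0.02],"roll": 2},{"hand": 3.5,"translation": [0,0,0.02],"roll": 2.5}]}}

```text
clock: 11.28
position: [0.5757, -0.1734, 0.0913]
ee_rot: [2.413, 2.012, 0.0]
wrist_force: [0.7, -1.1, 0.9]
opening: 0.483
finger_force: 61.4
```

```bash
python3 st.py|grep -v -e clo -e posi
```

```text
ee_rot [2.4128 2.0117 0.    ]
opening 0.48321291849532094
finger_force 61.430296897888184
wrist_force [ 0.7392 -1.0963  0.8991]
ft_torque [-0.1202 -0.1878 -0.0178]
```

Call:
{"method": "arm_command", "body": {"commands": [{"hand": 3.5,"translation": [0,0,0],"roll": 0.5},{"hand": 3.5,"translation": [0,0,0],"roll": 1},{"hand": 3.5,"translation": [0,0,0],"roll": 1.5},{"hand": 3.5,"translation": [0,0,0],"roll": 2},{"hand": 3.5,"translation": [0,0,0],"roll": 2.5}]}}

```text
clock: 11.7
position: [0.5757, -0.1733, 0.0912]
ee_rot: [2.369, 2.064, -0.0]
wrist_force: [1.8, -0.0, -0.6]
opening: 0.484
finger_force: 61.4
```

```bash
python3 st.py|grep -v -e clo -e posi
```

```text
ee_rot [ 2.3685  2.0639 -0.    ]
opening 0.48380083104550614
finger_force 61.3603949546814
wrist_force [ 1.8273 -0.0158 -0.5706]
ft_torque [-0.0969 -0.2083 -0.0385]
```

Call:
{"method": "arm_command", "body": {"commands": [{"hand": 3.5,"translation": [0,0,0],"roll": 0.5},{"hand": 3.5,"translation": [0,0,0],"roll": 1},{"hand": 3.5,"translation": [0,0,0],"roll": 1.5},{"hand": 3.5,"translation": [0,0,0],"roll": 2},{"hand": 3.5,"translation": [0,0,0],"roll": 2.5}]}}

```text
clock: 12.12
position: [0.5756, -0.1733, 0.0912]
ee_rot: [-2.323, -2.115, 0.0]
wrist_force: [0.1, -0.7, -0.2]
opening: 0.484
finger_force: 61.3
```

```bash
python3 st.py|grep -v -e clo -e posi
```

```text
ee_rot [-2.3228e+00 -2.1150e+00  1.0000e-04]
opening 0.48430935448023354
finger_force 61.349594593048096
wrist_force [ 0.1439 -0.681  -0.2264]
ft_torque [-0.103  -0.1446 -0.0433]
```

Call:
{"method": "arm_command", "body": {"commands": [{"hand": 3.5,"translation": [0,0,0],"roll": 0.5},{"hand": 3.5,"translation": [0,0,0],"roll": 1},{"hand": 3.5,"translation": [0,0,0],"roll": 1.5},{"hand": 3.5,"translation": [0,0,0],"roll": 2},{"hand": 3.5,"translation": [0,0,0],"roll": 2.5}]}}

```text
clock: 12.53
position: [0.5756, -0.1733, 0.0913]
ee_rot: [-2.276, -2.165, 0.0]
wrist_force: [0.3, -0.5, -0.5]
opening: 0.483
finger_force: 61.3
```

```bash
python3 st.py|grep -v -e clo -e posi
```

```text
ee_rot [-2.2761e+00 -2.1653e+00  1.0000e-04]
opening 0.4834421297713304
finger_force 61.33682727813721
wrist_force [ 0.3199 -0.4871 -0.5324]
ft_torque [-0.076  -0.0921 -0.0329]
```

Call:
{"method": "arm_command", "body": {"commands": [{"hand": 3.5,"translation": [0,0,0],"roll": 0.5},{"hand": 3.5,"translation": [0,0,0],"roll": 1},{"hand": 3.5,"translation": [0,0,0],"roll": 1.5},{"hand": 3.5,"translation": [0,0,0],"roll": 2},{"hand": 3.5,"translation": [0,0,0],"roll": 2.5}]}}

```text
clock: 12.95
position: [0.5756, -0.1733, 0.0913]
ee_rot: [-2.228, -2.214, 0.0]
wrist_force: [1.1, -0.8, -1.1]
opening: 0.482
finger_force: 61.3
```

```bash
python3 st.py|grep -v -e clo -e posi
```

```text
ee_rot [-2.2284e+00 -2.2143e+00  1.0000e-04]
opening 0.48246222230379043
finger_force 61.33486747741699
wrist_force [ 1.0642 -0.787  -1.1141]
ft_torque [-0.0981 -0.1396 -0.0804]
```

Call:
{"method": "arm_command", "body": {"commands": [{"hand": 3.5,"translation": [0,0,0],"roll": 0.5},{"hand": 3.5,"translation": [0,0,0],"roll": 1},{"hand": 3.5,"translation": [0,0,0],"roll": 1.5},{"hand": 3.5,"translation": [0,0,0],"roll": 2},{"hand": 3.5,"translation": [0,0,0],"roll": 2.5}]}}

```text
clock: 13.37
position: [0.5756, -0.1733, 0.0913]
ee_rot: [-2.18, -2.262, 0.0]
wrist_force: [-0.9, -0.8, -1.8]
opening: 0.483
finger_force: 61.3
```

```bash
python3 st.py|grep -v -e clo -e posi
```

```text
ee_rot [-2.1795e+00 -2.2624e+00  1.0000e-04]
opening 0.4830741521184456
finger_force 61.32955312728882
wrist_force [-0.9033 -0.8385 -1.8456]
ft_torque [-0.0943  0.0475 -0.0578]
```

Call:
{"method": "arm_command", "body": {"commands": [{"hand": 3.5,"translation": [0,0,0],"roll": 0.5},{"hand": 3.5,"translation": [0,0,0],"roll": 1},{"hand": 3.5,"translation": [0,0,0],"roll": 1.5},{"hand": 3.5,"translation": [0,0,0],"roll": 2}]}}

```text
clock: 13.7
position: [0.5756, -0.1733, 0.0913]
ee_rot: [-2.14, -2.3, 0.0]
wrist_force: [-1.3, -0.5, -0.7]
opening: 0.477
finger_force: 61.3
```

```bash
python3 st.py|grep -v -e clo -e posi
```

```text
ee_rot [-2.1397e+00 -2.3001e+00  1.0000e-04]
opening 0.47673275582413976
finger_force 61.31350636482239
wrist_force [-1.2674 -0.5155 -0.7411]
ft_torque [-0.0835  0.1395 -0.0191]
```

Call:
{"method": "arm_command", "body": {"commands": [{"hand": 3.5,"translation": [0,0,0],"roll": 0.5},{"hand": 3.5,"translation": [0,0,0],"roll": 1},{"hand": 3.5,"translation": [0,0,0],"roll": 1.5},{"hand": 3.5,"translation": [0,0,0],"roll": 2}]}}

```text
clock: 14.03
position: [0.5756, -0.1733, 0.0913]
ee_rot: [-2.099, -2.337, 0.0]
wrist_force: [-0.5, -0.7, -1.4]
opening: 0.48
finger_force: 61.3
```

```bash
python3 st.py|grep -v -e clo -e posi
```

```text
ee_rot [-2.0992e+00 -2.3371e+00  1.0000e-04]
opening 0.47964456206472367
finger_force 61.2924063205719
wrist_force [-0.5027 -0.6972 -1.3618]
ft_torque [-0.0335  0.1492 -0.0297]
```

Call:
{"method": "arm_command", "body": {"commands": [{"hand": 3.5,"translation": [0,0,0],"roll": 0.5},{"hand": 3.5,"translation": [0,0,0],"roll": 1},{"hand": 3.5,"translation": [0,0,0],"roll": 1.5},{"hand": 3.5,"translation": [0,0,0],"roll": 2}]}}

```text
clock: 14.37
position: [0.5756, -0.1733, 0.0913]
ee_rot: [-2.058, -2.373, 0.0]
wrist_force: [-1.2, -0.4, -0.3]
opening: 0.482
finger_force: 61.3
```

```bash
python3 st.py|grep -v -e clo -e posi
```

```text
ee_rot [-2.0582e+00 -2.3734e+00  1.0000e-04]
opening 0.4824095957475769
finger_force 61.26945734024048
wrist_force [-1.1775 -0.3986 -0.3212]
ft_torque [-0.0147  0.3576 -0.0315]
```

Call:
{"method": "arm_command", "body": {"commands": [{"hand": 3.5,"translation": [0,0,0],"roll": 0.5},{"hand": 3.5,"translation": [0,0,0],"roll": 1},{"hand": 3.5,"translation": [0,0,0],"roll": 1.5},{"hand": 3.5,"translation": [0,0,0],"roll": 1.5}]}}

```text
clock: 14.7
position: [0.5755, -0.1734, 0.0912]
ee_rot: [-2.027, -2.4, 0.0]
wrist_force: [-3.3, -0.4, 0.3]
opening: 0.483
finger_force: 61.2
```

```bash
python3 st.py|grep -v -e clo -e posi; python3 - <<'E'
from bench import imaging
import cv2,numpy as np
s=imaging.snapshot("scene")[:,:,::-1]
cv2.imwrite("pics/e.png",cv2.resize(s[210:330,315:435],(600,600),interpolation=cv2.INTER_CUBIC))
E
```

```text
ee_rot [-2.0268e+00 -2.4000e+00  4.0000e-04]
opening 0.4832515091254262
finger_force 61.21246933937073
wrist_force [-3.2608 -0.374   0.322 ]
ft_torque [-0.1404  0.5547 -0.0399]
```

View pics/e.png

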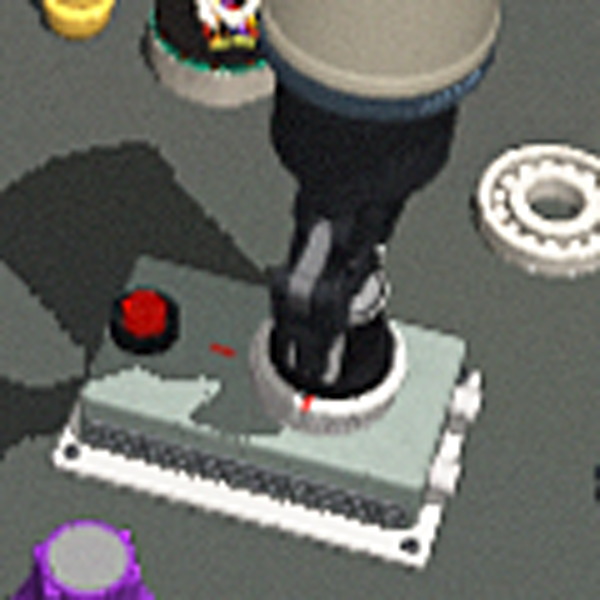

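The red mark on the flange is now at crop (307,403), about 85° anticlockwise of the camera's mark at (223,350), so the lens is turning with the fingers. The stop must be close.

Call:
{"method": "arm_command", "body": {"commands": [{"hand": 3.5,"translation": [-0.03,0,0],"roll": 0.3},{"hand": 3.5,"translation": [-0.04,0,0],"roll": 0.6},{"hand": 3.5,"translation": [-0.04,0,0],"roll": 1},{"hand": 3.5,"translation": [-0.04,0,0],"roll": 1}]}}

```text
clock: 15.08
position: [0.5753, -0.1734, 0.0913]
ee_rot: [2.007, 2.417, 0.0]
wrist_force: [-2.3, -0.9, -2.1]
opening: 0.484
finger_force: 61.0
```

```bash
python3 st.py|grep -v -e clo -e posi
```

```text
ee_rot [2.0065e+00 2.4172e+00 1.0000e-04]
opening 0.4838918436709563
finger_force 61.0048770904541
wrist_force [-2.3403 -0.856  -2.0549]
ft_torque [-0.1807  0.2881 -0.5628]
```

The moment jumped to -0.56 Nm, so this is the stop. I back off 1° and lift slowly.

Call:
{"method": "arm_command", "body": {"commands": [{"hand": 3.5,"translation": [-0.02,0,0],"roll": -0.5},{"hand": 3.5,"translation": [-0.02,0,0],"roll": -1},{"hand": 3.5,"translation": [-0.02,0,0.05],"roll": -1},{"hand": 3.5,"translation": [-0.02,0,0.1],"roll": -1},{"hand": 3.5,"translation": [-0.02,0,0.2],"roll": -1},{"hand": 3.5,"translation": [-0.02,0,0.2],"roll": -1}]}}

```text
clock: 15.58
position: [0.5753, -0.1733, 0.0935]
ee_rot: [2.028, 2.399, 0.0]
wrist_force: [1.3, -0.1, -2.3]
opening: 0.479
finger_force: 60.7
```

```bash
python3 st.py|grep -v -e clo
```

```text
position [ 0.5753 -0.1733  0.0935]
ee_rot [2.0276e+00 2.3992e+00 3.0000e-04]
opening 0.47865541999698435
finger_force 60.74946463108063
wrist_force [ 1.2897 -0.078  -2.2952]
ft_torque [ 0.0965 -0.2648 -0.0253]
```

Free lift: it rose 2.2 mm with only about 2.3 N of weight on the wrist.

Call:
{"method": "arm_command", "body": {"commands": [{"hand": 3.5,"translation": [0,0,0.2],"roll": 0},{"hand": 3.5,"translation": [0,0,0.4],"roll": 0},{"hand": 3.5,"translation": [0,0,0.7],"roll": 0},{"hand": 3.5,"translation": [0,0,1],"roll": 0},{"hand": 3.5,"translation": [0,0,1.3],"roll": 0},{"hand": 3.5,"translation": [0,0,1.6],"roll": 0},{"hand": 3.5,"translation": [0,0,2],"roll": 0},{"hand": 3.5,"translation": [0,0,3],"roll": 0},{"hand": 3.5,"translation": [0,0,4.5],"roll": 0},{"hand": 3.5,"translation": [0,0,6.5],"roll": 0},{"hand": 3.5,"translation": [0,0,8],"roll": 0},{"hand": 3.5,"translation": [0,0,8.5],"roll": 0}]}}

```text
clock: 16.58
position: [0.576, -0.1737, 0.1813]
ee_rot: [2.026, 2.397, 0.002]
wrist_force: [0.5, -0.2, -3.1]
opening: 0.479
finger_force: 61.0
```

```bash
python3 st.py|grep -v -e clo
```

```text
position [ 0.576  -0.1737  0.1813]
ee_rot [2.0258e+00 2.3968e+00 1.6000e-03]
opening 0.47941140122082465
finger_force 60.97347378730774
wrist_force [ 0.4572 -0.2311 -3.1225]
ft_torque [ 0.0001 -0.0506  0.0239]
```

Call:
{"method": "arm_command", "body": {"commands": [{"hand": 3.5,"translation": [0,1,0],"roll": -3},{"hand": 3.5,"translation": [0.2,4,0],"roll": -10},{"hand": 3.5,"translation": [0.4,7,0],"roll": -17},{"hand": 3.5,"translation": [0.6,10,0],"roll": -24},{"hand": 3.5,"translation": [0.8,13,0],"roll": -31},{"hand": 3.5,"translation": [1,16,0],"roll": -38},{"hand": 3.5,"translation": [1.2,19,0],"roll": -45},{"hand": 3.5,"translation": [1.5,22,0],"roll": -52},{"hand": 3.5,"translation": [1.8,25,0],"roll": -59},{"hand": 3.5,"translation": [2,28,0],"roll": -66},{"hand": 3.5,"translation": [2.2,31,0],"roll": -73},{"hand": 3.5,"translation": [2.3,33,0],"roll": -80}]}}

```text
clock: 17.58
position: [0.5977, 0.1593, 0.1782]
ee_rot: [-3.097, -0.527, 0.0]
wrist_force: [-0.1, -0.4, -2.9]
opening: 0.484
finger_force: 60.9
```

Call:
{"method": "arm_command", "body": {"commands": [{"hand": 3.5,"translation": [0,1.1,0],"roll": -5.6},{"hand": 3.5,"translation": [0,1.1,0],"roll": -5.6},{"hand": 3.5,"translation": [0,1.1,-2],"roll": -5.6},{"hand": 3.5,"translation": [0,1.1,-4],"roll": -5.6},{"hand": 3.5,"translation": [0,1.1,-4.5],"roll": -5.6},{"hand": 3.5,"translation": [0,1.1,-4.5],"roll": -5.6}]}}

```text
clock: 18.08
position: [0.597, 0.1669, 0.1319]
ee_rot: [3.118, 0.385, -0.005]
wrist_force: [0.1, 0.1, -2.2]
opening: 0.48
finger_force: 60.7
```

```bash
python3 st.py; python3 - <<'E'
from bench import imaging
import cv2,numpy as np
s=imaging.snapshot("scene")[:,:,::-1];t=imaging.snapshot("top")[:,:,::-1]
o=np.hstack([cv2.resize(s[140:270,190:320],(400,400)),cv2.resize(t[165:275,195:305],(400,400))])
cv2.imwrite("pics/f.png",o)
E
```

```text
clock 18.0833
position [0.597  0.1669 0.1319]
ee_rot [ 3.1177  0.3847 -0.0051]
opening 0.4801591222040598
finger_force 60.65154790878296
wrist_force [ 0.0669  0.1258 -2.1797]
ft_torque [-0.028   0.0449 -0.0301]
```

View pics/f.png

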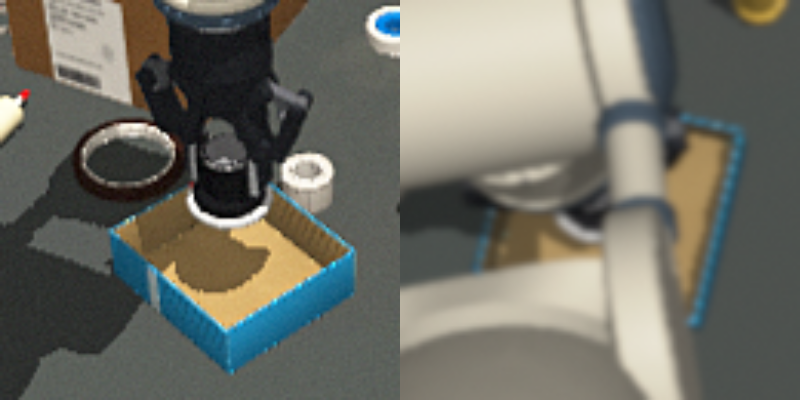

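The lens hangs upright over the tray, flange at crop (229,210), clear of the walls and the carton. Lowering now.

Call:
{"method": "arm_command", "body": {"commands": [{"hand": 3.5,"translation": [0.1,0,-1],"roll": 0},{"hand": 3.5,"translation": [0.1,0,-3],"roll": 0},{"hand": 3.5,"translation": [0.1,0,-5],"roll": 0},{"hand": 3.5,"translation": [0.1,0,-6.5],"roll": 0},{"hand": 3.5,"translation": [0.1,0,-7.3],"roll": 0},{"hand": 3.5,"translation": [0.1,0,-7.7],"roll": 0},{"hand": 3.5,"translation": [0.1,0,-7.9],"roll": 0},{"hand": 3.5,"translation": [0.1,0,-8.0],"roll": 0},{"hand": 3.5,"translation": [0.1,0,-8.0],"roll": 0}]}}

```text
clock: 18.93
position: [0.5995, 0.1677, 0.0539]
ee_rot: [-3.118, -0.383, -0.002]
wrist_force: [-0.3, -0.2, -3.2]
opening: 0.481
finger_force: 60.9
```

```bash
python3 st.py
```

```text
clock 18.9333
position [0.5995 0.1677 0.0539]
ee_rot [-3.1181e+00 -3.8270e-01 -1.8000e-03]
opening 0.4813145711633629
finger_force 60.88573694229126
wrist_force [-0.2991 -0.1884 -3.2213]
ft_torque [-0.0405 -0.0268  0.0169]
```

Contact should come near TCP z = 0.0457, another 8 mm down.

Call:
{"method": "arm_command", "body": {"commands": [{"hand": 3.5,"translation": [0,0,-0.2],"roll": 0},{"hand": 3.5,"translation": [0,0,-0.4],"roll": 0},{"hand": 3.5,"translation": [0,0,-0.55],"roll": 0},{"hand": 3.5,"translation": [0,0,-0.65],"roll": 0},{"hand": 3.5,"translation": [0,0,-0.72],"roll": 0},{"hand": 3.5,"translation": [0,0,-0.78],"roll": 0},{"hand": 3.5,"translation": [0,0,-0.82],"roll": 0},{"hand": 3.5,"translation": [0,0,-0.82],"roll": 0}]}}

```text
clock: 19.6
position: [0.5991, 0.1677, 0.0459]
ee_rot: [-3.118, -0.383, -0.001]
wrist_force: [-4.2, -0.8, 11.8]
opening: 0.48
finger_force: 62.9
```

```bash
python3 st.py
```

```text
clock 19.6
position [0.5991 0.1677 0.0459]
ee_rot [-3.1182e+00 -3.8260e-01 -5.0000e-04]
opening 0.47967527472652627
finger_force 62.90781855583191
wrist_force [-4.2001 -0.8025 11.8334]
ft_torque [-0.1852  0.8422  0.0235]
```

On the floor at about 15 N. I ease off slightly, open and retreat straight up.

Call:
{"method": "arm_command", "body": {"commands": [{"hand": 3.5,"translation": [0,0,0.05],"roll": 0},{"hand": 4.2,"translation": [0,0,0.05],"roll": 0},{"hand": 4.5,"translation": [0,0,0.05],"roll": 0},{"hand": 5.5,"translation": [0,0,0.05],"roll": 0},{"hand": 6.5,"translation": [0,0,0.05],"roll": 0},{"hand": 6.5,"translation": [0,0,0.05],"roll": 0},{"hand": 6.5,"translation": [0,0,0.05],"roll": 0},{"hand": 6.5,"translation": [0,0,0.05],"roll": 0}]}}

```text
clock: 20.27
position: [0.5991, 0.1677, 0.0456]
ee_rot: [-3.118, -0.383, 0.0]
wrist_force: [0.8, -0.3, 0.4]
opening: 0.754
finger_force: 0.0
```

```bash
python3 st.py
```

```text
clock 20.2667
position [0.5991 0.1677 0.0456]
ee_rot [-3.1182 -0.3826  0.    ]
opening 0.7540331052941062
finger_force 0.0
wrist_force [ 0.7939 -0.2666  0.4186]
ft_torque [ 0.0266 -0.0098 -0.0104]
```

Call:
{"method": "arm_command", "body": {"commands": [{"hand": 6.5,"translation": [0,0,0.5],"roll": 0},{"hand": 6.5,"translation": [0,0,1.5],"roll": 0},{"hand": 6.5,"translation": [0,0,4],"roll": 0},{"hand": 6.5,"translation": [0,0,7],"roll": 0},{"hand": 6.5,"translation": [0,0,10],"roll": 0},{"hand": 6.5,"translation": [0,0,13],"roll": 0},{"hand": 6.5,"translation": [-2,-3,14],"roll": 0},{"hand": 6.5,"translation": [-5,-6,14],"roll": 0},{"hand": 6.5,"translation": [-8,-9,14],"roll": 0},{"hand": 6.5,"translation": [-11,-12,14],"roll": 0},{"hand": 6.5,"translation": [-11,-12,14],"roll": 0}]}}

```text
clock: 21.18
position: [0.4836, 0.0446, 0.1862]
ee_rot: [3.118, 0.38, -0.006]
wrist_force: [2.0, 0.5, 0.3]
opening: 0.761
finger_force: 0.0
```

```bash
python3 st.py; python3 - <<'E'
from bench import imaging
import cv2,numpy as np
s=imaging.snapshot("scene")[:,:,::-1]
cv2.imwrite("pics/g.png",cv2.resize(s[140:350,160:440],(800,600)))
E
```

```text
clock 21.1833
position [0.4836 0.0446 0.1862]
ee_rot [ 3.1181  0.3801 -0.0056]
opening 0.7611554506335886
finger_force 0.0
wrist_force [2.0426 0.5352 0.347 ]
ft_torque [ 0.017  -0.0495 -0.055 ]
```

View pics/g.png

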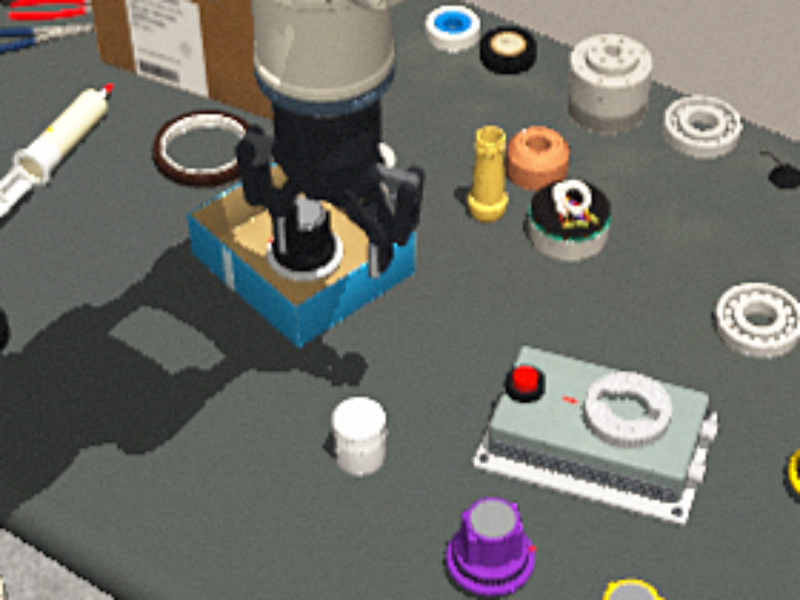

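The lens stands upright in the tray at crop (305,250). The mount is empty, the button is down and the bystanders have not moved. The gripper only overlaps the tray in this view; it is at z = 0.19 and touching nothing. Handing in.

```bash
python3 -c "
from bench import ticket
print(ticket.close_job())"
```

```text
the job is handed in; nothing more can be done
None
```

The lens was unlocked, turned about 85° to its stop (felt at 0.56 Nm), lifted off, stood upright in the blue tray and released; the job is handed in, but no verdict came back.

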